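# Set the baited snap trap in the network store room

## Robot

A 6-joint arm with a two-finger parallel gripper is mounted at the origin on the work surface. World frame = base frame: x ahead of the robot, y to its left, z up, the work surface at z = 0. Lengths are in m, angles in rad, forces in N, time in s.
With the tool pointing down it reaches from about 0.35 to 0.975 m from the base axis. Payload 4.9 kg.
Tool frame: the origin (TCP) lies at the very end of the fingers, on their centre line; the grasp point (between the pads) lies 19 mm behind it; x points along the fingers, z is the direction in which the jaws open and shut, and the axes are right-handed (so a half turn about x gives the same grasp; the last joint's range is limited). The gripper opens to 85 mm and grips with 20 to 120 N. Pads are 22 mm wide; open, the fingers measure 114 mm over their backs; the gripper's body (76 mm by 85 mm) begins 54 mm behind the grasp point. The pads swing forward as they close: fully open they stand 13 mm farther back than shut.
Start: joints at [1.026, 0.053, 1.613, -0, 1.476, -0.119], TCP at [0.258, 0.569, 0.231] pointing down, gripper open.
Joint ranges: [-3.01, 3.01], [-1.01, 2.22], [0.06, 2.58], [-1.02, 4.17], [0.09, 2.62], [-3.14, 3.14]. Speed limits (rad/s): [2.57, 2.57, 3.14, 3.14, 3.14, 3.14].

## Interface

Orientations are given as a rotation vector (axis times angle).
In Python, from station import ctrl, imaging gives the robot as it stands. The module is installed in compiled form; this text tells all that it offers.
- The arm moves only by the shell command python3 -m jog 'ROWS' [FORCE]. ROWS is JSON, a list that holds one entry, the list of rows, each a list of 5 numbers: the shift along the tool's x, y, z in m, then the turn about the tool's x in rad, then the closure, from -1 (fully open) to 1 (shut). A call has 1 to 12 rows; each row is the pose to reach, as a shift and turn from the pose measured when the call began, along the tool's axes at that moment; what a row does not reach only later rows make up. A row lasts 1/10 s, in which the tool goes at most 50 mm and 8.59 degrees, less where a joint would pass 70% of its speed; a pose out of reach is approached as far as the arm can. A call with a gripper value outside its range is refused whole. The fingers move at their own pace and stop on an object; FORCE is the grip in N (left out, the last holds). Time passes only in rows, so rows that repeat a pose let the fingers close. It gives the time, the measured TCP pose, the force and the opening at its end, in the units of the state.
- ctrl.get_obs(): the state, without advancing time (a new reading comes with each control period).
- imaging.get_image(name): name is "scene" or "top" or "wrist"; returns a dict with "color" (480x640x3 uint8, red, green, blue), "intrinsics" (3x3 intrinsics, pixels), "R" (3x3) and "t" (3): a world point X has camera coordinates R X + t. Camera axes: x right, y down, z forward; pixel columns grow to the right and rows downward; lengths in m; the calibration is good to about 2 mm. A picture is of the moment at which its call begins. There is no depth.
- ctrl.finish_job(): hands the job in, once; it reports no verdict.
The state is a dict: "t": time; "q": joint angles; "dq": joint speeds; "effort": joint torques, N m; "tool_pos": TCP position; "tool_rot": TCP orientation; "contact_force": force on the tool from outside, world axes, zero at the start; "wrist_torque": the same for the moment, N m; "opening": finger opening in m.
Only numpy, scipy, OpenCV 4.12 (cv2) and the standard library are available. Lean on these libraries where they do the work, as an engineer would, in place of code of your own. Each camera call takes 0.05 s, during which the arm holds its last target.

## Task

Mice have been at the leads behind this bench. Set the snap trap that has the yellow bait: draw its orange lever back and down until it hooks on the catch, then let go without firing it, so that the trap stays set with its jaw open. Leave the other trap, the one without bait, sprung as it is.

Things in the scene. Friction and masses are not known exactly. Their poses are not given: they have to be found in the camera images.
- trap: The baited trap, fixed: black base 165 x 74 x 7 mm, orange lever, black jaw, yellow bait 24 x 22 x 12 mm on a white pedal inside the jaw. Origin on the bench under the lever's axle, which lies along y, 40 mm up. +x to jaw and bait, z up; lever on the -x side, towards the robot within 46 deg. About 0.7 N on bait or pedal, or the steel hook (32-46 mm behind the axle, 62 mm high) pushed to +x, fires it when set.
- lever (a joint): Its lever's angle, rad. 0 sprung: lever 70 deg (1.222) above level on the -x side, end 130 mm up, jaw shut. Grows as drawn back (-x) and down; elevation = 1.222 - value. Solid paddle 52-97 mm from the axle, 40 mm wide, 6 mm thick, ridge at its end; push on its face towards jaw and sky, 60-85 mm out, along the arc. Snaps under the hook at 1.06, rests hooked at 1.04, stop 1.15. Resists 3 to 8 N.
- spare_trap: The other trap, also fixed and sprung, the same in shape, size and colours, but its white pedal is empty: no yellow bait. Origin and axes as for the baited trap. Each lever has an open slot between two rails from the axle out to 52 mm, through which the steel hook comes up. Until it is hooked, a lever that is let go springs back to 0.
- spare_lever (a joint): Angle of the other trap's lever, rad, with the same meaning as for the baited trap; 0 is sprung, and it is to be left so.
Things that resemble listed ones, but are neither listed nor needed, are in the scene too. What is shaped like the trap but turquoise is not meant. What is shaped like the spare_trap but turquoise is not meant.

How it is judged:
By the outcome, as a careful person would: the job done as asked, in the order asked, and still so for the second after the job is handed in, with the robot touching nothing.
It also fails if it takes over 35 s, if anything falls off the work surface, if the arm or the gripper's body presses on something with over 40 N, if the wrist force passes 120 N, or if a joint passes its speed limit or range.

## Working session

There is one attempt and no reset: what is moved stays moved. The work goes in short steps, Python scripts to look and compute and a shell command to move; the robot and the scene stay as the last step left them, time stands still between calls to the robot, and variables do not carry over. Pictures are saved under pics/ and viewed, and the job is handed in when it is done.

```bash
mkdir -p pics; python3 - <<'E'
from station import ctrl, imaging
import cv2, numpy as np, pickle
o=ctrl.get_obs(); print(o)
for n in ["scene","top","wrist"]:
    d=imaging.get_image(n); pickle.dump(d,open(f"pics/{n}0.pkl","wb"))
    cv2.imwrite(f"pics/{n}0.png",d["color"][:,:,::-1]); print(n,d["intrinsics"].tolist(),d["R"].round(4).tolist(),d["t"].round(4).tolist())
E
```

```text
{'t': 0.0, 'q': array([ 1.02602315e+00,  5.33403209e-02,  1.61428981e+00,  5.73098070e-06,
        1.47598480e+00, -1.19010016e-01]), 'dq': array([-0.00081053, -0.00024776, -0.0010037 , -0.00036576,  0.0008195 ,
       -0.00154012]), 'effort': array([ 1.23117476e-03, -3.93671143e+01, -3.70178354e+01, -6.48809373e-05,
        6.86677377e-03, -3.58735360e-05]), 'tool_pos': array([0.25781695, 0.56866943, 0.23007577]), 'tool_rot': array([-0.89108172,  1.38291426,  0.88963401]), 'contact_force': array([-1.07853318,  0.3429386 ,  0.37687964]), 'wrist_torque': array([ 0.01043579, -0.03130511,  0.01484765]), 'opening': 0.08532595235393475}
scene [[490.44506961600064, 0.0, 309.71300904918263], [0.0, 490.44506961600064, 235.68492061301717], [0.0, 0.0, 1.0]] [[0.3866, 0.9219, -0.0248], [0.5045, -0.2339, -0.8311], [-0.772, 0.3088, -0.5555]] [-0.1902, -0.2055, 1.298]
top [[620.6328342637423, 0.0, 311.46418346278597], [0.0, 620.6328342637423, 233.29193342450273], [0.0, 0.0, 1.0]] [[-0.0186, -0.9998, -0.0124], [-0.9906, 0.0201, -0.1351], [0.1353, 0.0098, -0.9908]] [0.0022, 0.4999, 1.236]
wrist [[381.99290772914316, 0.0, 314.6366411082891], [0.0, 381.99290772914316, 234.48008814880666], [0.0, 0.0, 1.0]] [[0.4124, 0.911, -0.0029], [0.8675, -0.3917, 0.3067], [0.2783, -0.129, -0.9518]] [-0.6229, -0.0404, 0.3796]
```

View pics/scene0.png

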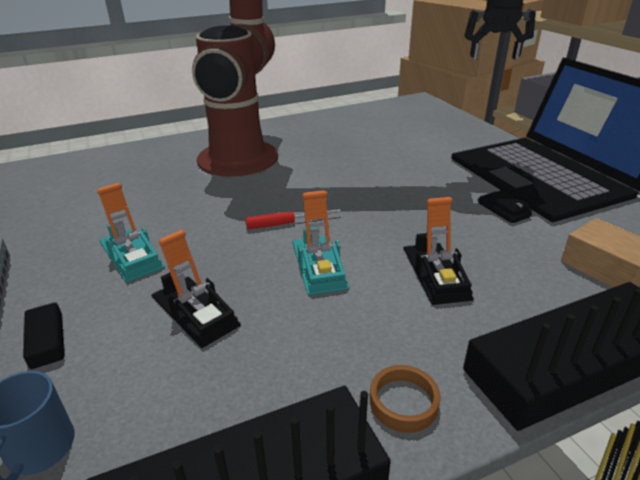

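View pics/top0.png

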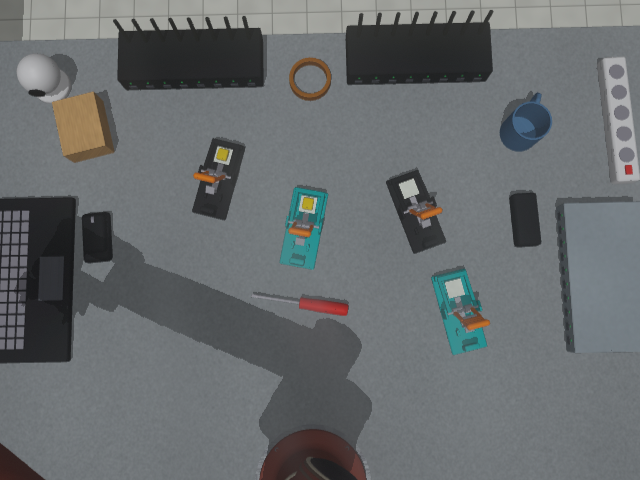

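View pics/wrist0.png

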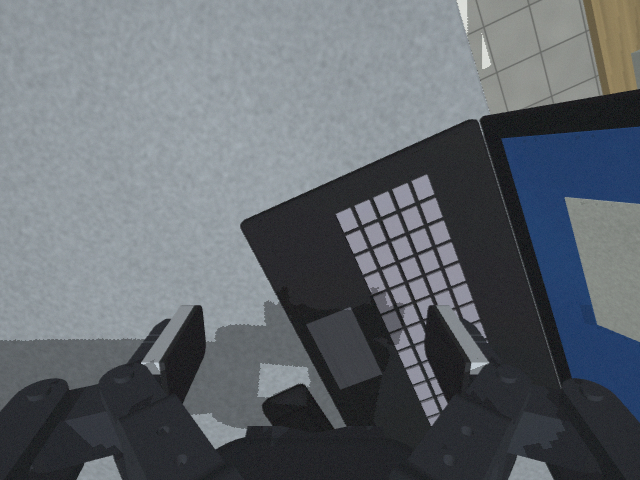

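Candidates in the top picture:
- black with yellow bait at (218,178)
- turquoise with bait at (304,227)
- black with an empty pedal at (415,210)
- turquoise with an empty pedal at (460,310)

By the description I choose the black baited one at (218,178), which is at (440,265) in the scene picture. I'll check it in a close crop.

```bash
python3 - <<'E'
import cv2
a=cv2.imread("pics/top0.png")[125:230,170:270]; b=cv2.imread("pics/scene0.png")[190:310,390:490]
a=cv2.resize(a,(400,420),interpolation=cv2.INTER_CUBIC);b=cv2.resize(b,(400,480),interpolation=cv2.INTER_CUBIC)[:420]
cv2.imwrite("pics/crop0.png",cv2.hconcat([a,b]))
E
```

```text
(no output)
```

View pics/crop0.png

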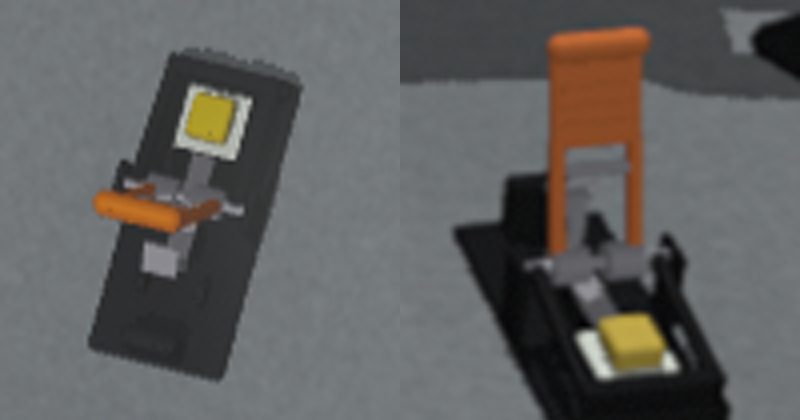

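The crop confirms it: black base, yellow bait on a white pedal at top (222,154), orange ridge from (195,175) to (215,180). Next I'll fit the pose.

```bash
cat > h.py <<'E'
import numpy as np
def proj(d,X):
    c=d["R"]@X.T+d["t"][:,None]; p=d["intrinsics"]@c; return (p[:2]/p[2]).T
def w(p,L):
    x,y,a=p; c,s=np.cos(a),np.sin(a); L=np.atleast_2d(L)
    return np.c_[x+c*L[:,0]-s*L[:,1], y+s*L[:,0]+c*L[:,1], L[:,2]]
def lev(r,el,y): return [-r*np.cos(el),y,.04+r*np.sin(el)]
E
python3 - <<'E'
import pickle,numpy as np
from h import *
from scipy.optimize import least_squares
S=pickle.load(open("pics/scene0.pkl","rb"));T=pickle.load(open("pics/top0.pkl","rb"))
e=1.222
def model(p):
    c=p[3]
    ps=proj(S,w(p[:3],[lev(.096,e,-.02),lev(.096,e,.02),lev(.052,e,-.02),lev(.052,e,.02)]))
    pt=proj(T,w(p[:3],[lev(.097,e,.02),lev(.097,e,-.02),[c-.0825,.037,.005],[c-.0825,-.037,.005]]))
    return np.r_[ps,pt]
m=np.array([[428,200.7],[451.5,200.2],[428.3,226.3],[450,226.3],[195,175.5],[215,179.5],[192.5,212],[225.5,220]])
r=least_squares(lambda p:(model(p)-m).ravel(),[.55,.2,0,0])
print(r.x,np.degrees(r.x[2]));print((model(r.x)-m).round(1).tolist())
p=r.x[:3];print("front corners",proj(T,w(p,[[r.x[3]+.0825,.037,.007],[r.x[3]+.0825,-.037,.007]])))
for rr,el in [(.075,1.222),(.097,1.222),(.075,.16),(.097,.16)]: print(rr,el,w(p,[lev(rr,el,0)]))
E
```

```text
[ 0.62978699  0.18648069 -0.25570046 -0.00497171] -14.650557207886465
[[-0.5, 1.8], [-1.0, 0.1], [-0.4, 1.7], [0.5, -0.6], [-0.8, 0.1], [-0.7, 0.8], [-0.8, -0.1], [0.1, -0.1]]
front corners [[211.53588496 137.73161398]
 [244.99655236 145.51254341]]
0.075 1.222 [[0.60498788 0.19296374 0.11048386]]
0.097 1.222 [[0.59771348 0.19486544 0.13115912]]
0.075 0.16 [[0.55815232 0.20520763 0.05194887]]
0.097 0.16 [[0.53713948 0.21070087 0.05545387]]
```

```bash
cat >> h.py <<'E'
P=np.array([.6298,.1865,-.2557])
def tgt(r,el,lift=0,gap=0):
    # finger centre TCP so that lower -x corner touches paddle face at r, elevation el
    x=-r*np.cos(el)+.003*np.sin(el)+.011+gap; z=.04+r*np.sin(el)+.003*np.cos(el)+lift
    return w(P,[[x,0,z]])[0]
def shift(o,X):
    from scipy.spatial.transform import Rotation as R
    M=R.from_rotvec(o["tool_rot"]).as_matrix(); return M.T@(np.asarray(X)-o["tool_pos"])
E
python3 - <<'E'
from h import *
from station import ctrl
from scipy.spatial.transform import Rotation as R
o=ctrl.get_obs();M=R.from_rotvec(o["tool_rot"]).as_matrix();print(M.round(3))
d=w([0,0,P[2]],[[1,0,0]])[0];print("trap x in tool",(M.T@d).round(4))
l=M.T@d; print("turns to put y on ±trapx",np.arctan2(l[2],l[1]),np.arctan2(-l[2],-l[1]))
A=tgt(.08,1.222,.09,.03);print("hover",A,shift(o,A).round(4))
E
```

```text
[[-0.001 -0.911  0.413]
 [-0.001  0.413  0.911]
 [-1.     0.    -0.002]]
trap x in tool [-5.000e-04 -9.856e-01  1.693e-01]
turns to put y on ±trapx 2.971490280403921 -0.17010237318587218
hover [0.64574225 0.18233234 0.20620808] [ 0.0243 -0.5128 -0.1917]
```

```bash
python3 -m jog '[[[0,-0.04,-0.015,-0.02,1],[0,-0.085,-0.03,-0.04,1],[0,-0.13,-0.048,-0.06,1],[0,-0.17,-0.064,-0.08,1],[0,-0.215,-0.08,-0.1,1],[0,-0.26,-0.096,-0.12,1],[0,-0.3,-0.112,-0.14,1],[0,-0.345,-0.128,-0.16,1],[0,-0.39,-0.145,-0.17,1],[0,-0.43,-0.16,-0.17,1],[0,-0.47,-0.176,-0.17,1],[0,-0.505,-0.19,-0.17,1]]]' 60
python3 -m jog '[[[0,0,0,0,1],[0,0,0,0,1]]]'
python3 - <<'E'
from h import *
from station import ctrl,imaging
import cv2
from scipy.spatial.transform import Rotation as R
o=ctrl.get_obs();M=R.from_rotvec(o["tool_rot"]).as_matrix();d=w([0,0,P[2]],[[1,0,0]])[0];l=M.T@d
print("turn left",np.arctan2(-l[2],-l[1]),o["contact_force"],o["q"])
for lift,gap in [(.09,.03),(0,.012)]: print(shift(o,tgt(.08,1.222,lift,gap)).round(4))
for n in ["scene","top","wrist"]:
    cv2.imwrite(f"pics/{n}1.png",imaging.get_image(n)["color"][:,:,::-1])
E
```

```text
t: 1.35
tool_pos: [0.6404, 0.1852, 0.23]
tool_rot: [-1.019, 1.322, 1.018]
contact_force: [0.2, 0.7, 0.1]
opening: -0.0001
t: 1.55
tool_pos: [0.6405, 0.1844, 0.2291]
tool_rot: [-1.017, 1.324, 1.018]
contact_force: [-0.1, 0.8, 0.7]
opening: 0.0005
turn left -0.0027456842868245354 [-0.05600395  0.81454191  0.69999947] [ 1.69213812e-01  1.52207252e-01  1.50980579e+00 -9.46700421e-04
  1.48287018e+00 -1.14304926e+00]
[ 0.0229 -0.0057 -0.0006]
[ 0.1129  0.0121 -0.0005]
```

View pics/scene1.png

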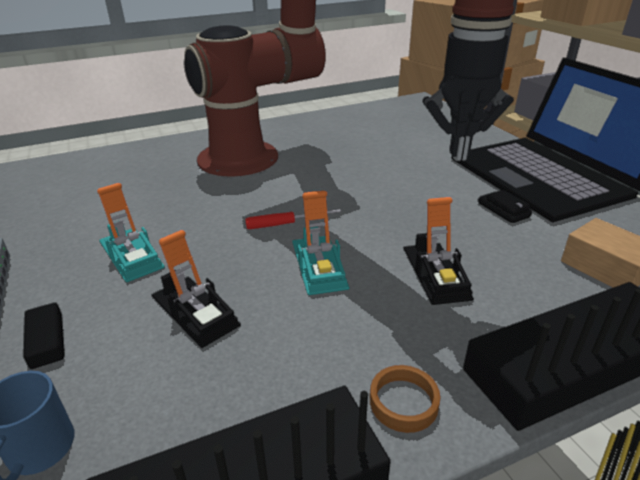

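View pics/wrist1.png

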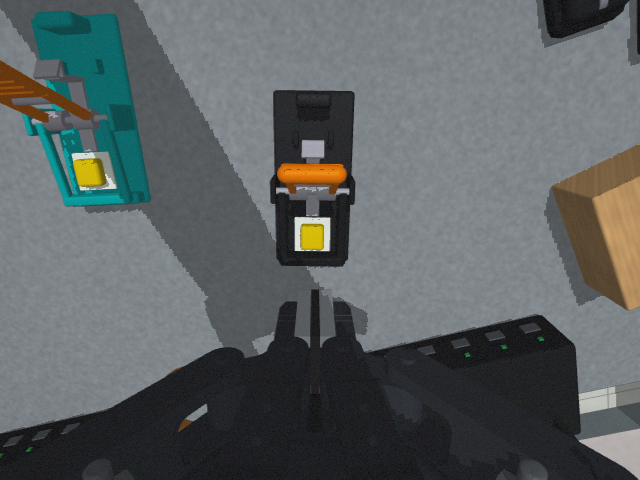

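The wrist view shows the tool aligned with the baited trap: ridge centred at (312,174), fingers at x≈315. I'm descending on the jaw side, high above the bait.

```bash
python3 -m jog '[[[0.04,0,0,0,1],[0.08,0.002,0,0,1],[0.105,0.003,0,0,1],[0.113,0.004,0,0,1],[0.113,0.004,0,0,1],[0.113,0.004,0,0,1]]]'
cat > chk.py <<'E'
from h import *
from station import ctrl,imaging
import cv2,sys
o=ctrl.get_obs();print(o["tool_pos"],o["contact_force"].round(2))
for v in [0,.1,.2,.3,.4,.5,.6,.7,.8,.9,1.,1.04,1.08,1.12]: print(v,shift(o,tgt(.08,1.222-v)).round(4))
k=sys.argv[1]
cv2.imwrite(f"pics/scene{k}.png",cv2.resize(imaging.get_image("scene")["color"][100:320,350:550,::-1],(600,600*22//20))[:600])
cv2.imwrite(f"pics/wrist{k}.png",imaging.get_image("wrist")["color"][:,:,::-1])
E
python3 chk.py 2
```

```text
t: 2.3
tool_pos: [0.6363, 0.1879, 0.1189]
tool_rot: [-1.021, 1.319, 1.019]
contact_force: [0.6, -1.2, 1.1]
opening: 0.0001
[0.63633885 0.18788954 0.11890721] [ 0.57 -1.22  1.13]
0 [ 0.0027  0.0195 -0.003 ]
0.1 [ 0.0055  0.027  -0.003 ]
0.2 [ 0.0091  0.0342 -0.003 ]
0.3 [ 0.0133  0.0409 -0.0029]
0.4 [ 0.0182  0.0473 -0.0029]
0.5 [ 0.0237  0.0531 -0.0029]
0.6 [ 0.0298  0.0583 -0.0029]
0.7 [ 0.0364  0.0629 -0.0029]
0.8 [ 0.0433  0.0668 -0.0029]
0.9 [ 0.0507  0.07   -0.0029]
1.0 [ 0.0583  0.0724 -0.0029]
1.04 [ 0.0614  0.0732 -0.0029]
1.08 [ 0.0645  0.0738 -0.0029]
1.12 [ 0.0677  0.0743 -0.0029]
```

View pics/scene2.png

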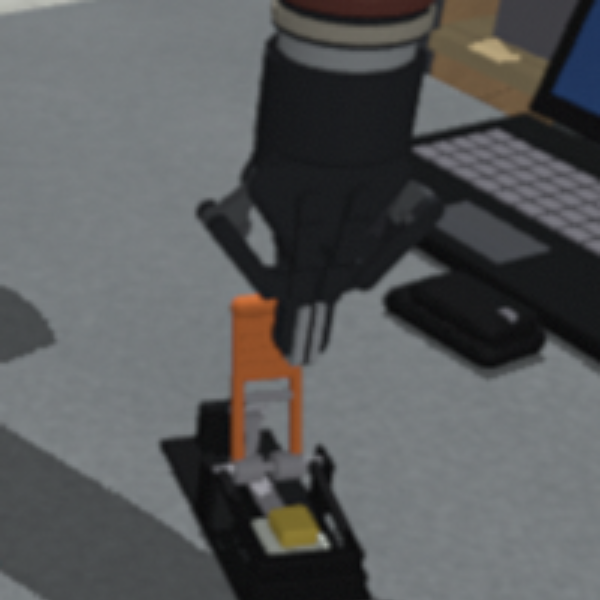

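View pics/wrist2.png

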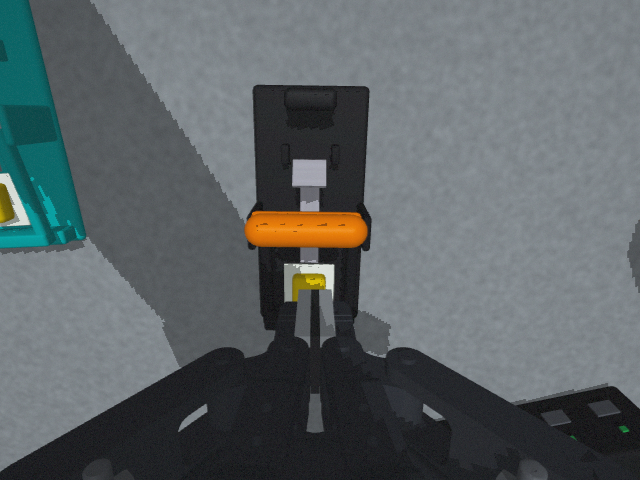

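The tip is clear on the jaw side; the ridge runs (247–369, 230) in the wrist view. I'm drawing the lever along the arc.

```bash
python3 -m jog '[[[0.002,0.008,-0.003,0,1],[0.003,0.016,-0.003,0,1],[0.004,0.022,-0.003,0,1],[0.006,0.028,-0.003,0,1],[0.009,0.034,-0.003,0,1],[0.013,0.041,-0.003,0,1],[0.018,0.047,-0.003,0,1],[0.024,0.053,-0.003,0,1],[0.03,0.058,-0.003,0,1],[0.036,0.063,-0.003,0,1],[0.036,0.063,-0.003,0,1]]]'
python3 chk.py 3
```

```text
t: 3.5
tool_pos: [0.5747, 0.2012, 0.083]
tool_rot: [-1.02, 1.317, 1.018]
contact_force: [2.1, 1.7, 4.8]
opening: 0.0002
[0.57472014 0.20120253 0.08304477] [2.07 1.7  4.85]
0 [-0.0331 -0.0436 -0.0003]
0.1 [-0.0303 -0.0361 -0.0003]
0.2 [-0.0267 -0.0289 -0.0003]
0.3 [-0.0225 -0.0221 -0.0003]
0.4 [-0.0176 -0.0158 -0.0003]
0.5 [-0.0121 -0.01   -0.0003]
0.6 [-0.006  -0.0048 -0.0003]
0.7 [ 0.0006 -0.0002 -0.0003]
0.8 [ 0.0075  0.0038 -0.0003]
0.9 [ 0.0149  0.007  -0.0003]
1.0 [ 0.0225  0.0094 -0.0003]
1.04 [ 0.0256  0.0102 -0.0003]
1.08 [ 0.0287  0.0108 -0.0003]
1.12 [ 0.0319  0.0113 -0.0003]
```

View pics/scene3.png

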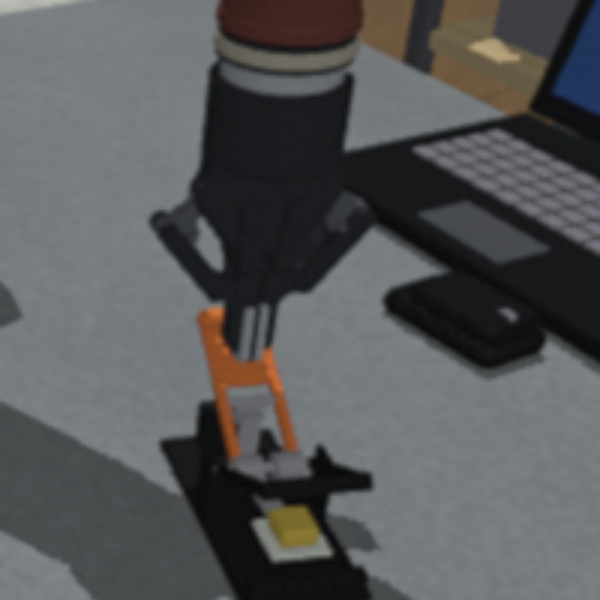

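View pics/wrist3.png

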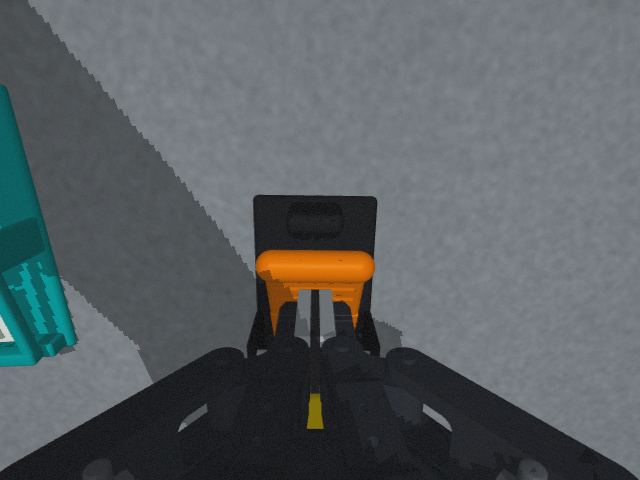

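The lever is about halfway (ridge at (315,266)), the jaw is opening and the force is about 5 N. I'm continuing past the hook.

```bash
python3 -m jog '[[[0.007,0.004,0,0,1],[0.015,0.007,0,0,1],[0.022,0.009,0,0,1],[0.026,0.01,0,0,1],[0.029,0.011,0,0,1],[0.031,0.011,0,0,1],[0.031,0.011,0,0,1]]]'
python3 chk.py 4
```

```text
t: 4.3
tool_pos: [0.5661, 0.2047, 0.0543]
tool_rot: [-1.02, 1.313, 1.017]
contact_force: [2.0, 2.5, 7.2]
opening: -0.0002
[0.56612295 0.20470149 0.05432571] [1.97 2.51 7.24]
0 [-0.0616 -0.053  -0.0013]
0.1 [-0.0588 -0.0455 -0.0013]
0.2 [-0.0553 -0.0383 -0.0013]
0.3 [-0.0511 -0.0315 -0.0014]
0.4 [-0.0462 -0.0252 -0.0014]
0.5 [-0.0407 -0.0194 -0.0014]
0.6 [-0.0347 -0.0141 -0.0014]
0.7 [-0.0281 -0.0095 -0.0014]
0.8 [-0.0212 -0.0056 -0.0014]
0.9 [-0.0138 -0.0023 -0.0015]
1.0 [-0.0062  0.0001 -0.0015]
1.04 [-0.0031  0.0009 -0.0015]
1.08 [ 0.      0.0016 -0.0015]
1.12 [ 0.0032  0.0021 -0.0015]
```

View pics/scene4.png

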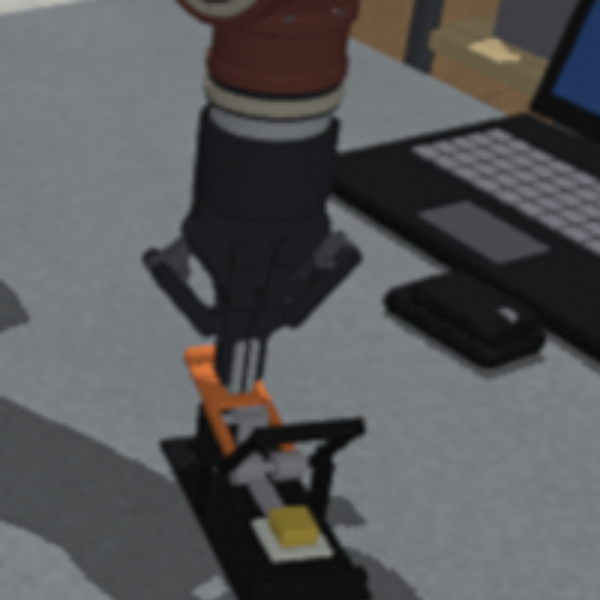

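View pics/wrist4.png

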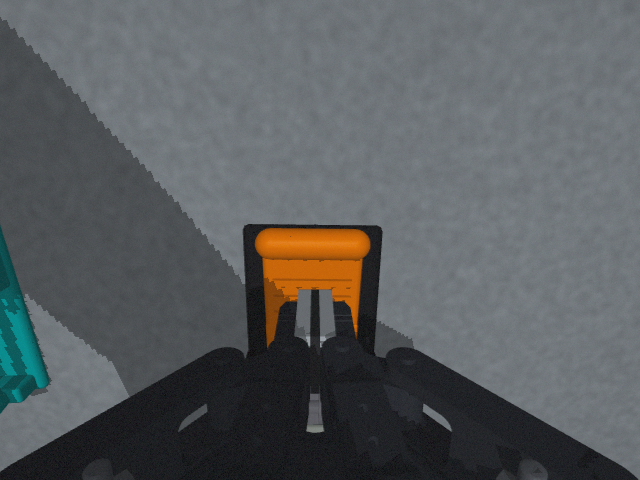

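I can't tell by eye whether it has hooked, so I'll measure the lever angle from the pictures.

```bash
cat > ang.py <<'E'
from h import *
from station import imaging
import cv2
from scipy.optimize import minimize_scalar
for n in ["wrist","scene"]:
    d=imaging.get_image(n);c=d["color"]
    hsv=cv2.cvtColor(c,cv2.COLOR_RGB2HSV);m=(cv2.inRange(hsv,(4,150,90),(16,255,255))>0)
    px=proj(d,w(P,[[0,0,.06]]))[0]
    if n=="scene":
        m[:, :int(px[0])-70]=0;m[:,int(px[0])+70:]=0
    ys,xs=np.nonzero(m)
    y0=np.percentile(ys,0.3); print(n,"orange top row",y0,"cols",xs[ys<y0+8].min(),xs[ys<y0+8].max())
    for v in [.9,1.,1.04,1.06,1.1,1.15]:
        print(v,proj(d,w(P,[lev(.097,1.222-v,.02),lev(.097,1.222-v,-.02)])).round(1).tolist())
E
python3 ang.py
```

```text
wrist orange top row 228.0 cols 257 367
0.9 [[369.3, 267.5], [256.6, 267.5]]
1.0 [[366.2, 251.4], [259.8, 251.3]]
1.04 [[365.0, 246.0], [261.0, 245.9]]
1.06 [[364.4, 243.5], [261.6, 243.4]]
1.1 [[363.3, 239.0], [262.8, 238.9]]
1.15 [[361.9, 234.1], [264.3, 234.0]]
scene orange top row 0.0 cols 488 504
0.9 [[434.1, 212.7], [413.2, 214.8]]
1.0 [[433.0, 216.3], [412.2, 218.4]]
1.04 [[432.6, 217.8], [411.9, 219.9]]
1.06 [[432.4, 218.6], [411.8, 220.7]]
1.1 [[432.1, 220.2], [411.5, 222.2]]
1.15 [[431.7, 222.2], [411.2, 224.3]]
```

The ridge reads about 1.0, just short of the hook. I'm pressing a few millimetres more, which is gentle given how much the arm gives.

```bash
python3 -m jog '[[[0.003,0.001,0,0,1],[0.005,0.001,0,0,1],[0.007,0.001,0,0,1],[0.007,0.001,0,0,1]]]'
python3 ang.py; python3 -c "
from station import ctrl;print(ctrl.get_obs()['contact_force'])"
```

```text
t: 4.9
tool_pos: [0.5653, 0.2051, 0.0482]
tool_rot: [-1.02, 1.314, 1.017]
contact_force: [-1.1, 0.1, 8.1]
opening: 0.0001
wrist orange top row 226.0 cols 257 366
0.9 [[371.2, 277.4], [253.5, 277.4]]
1.0 [[367.8, 260.0], [257.0, 260.0]]
1.04 [[366.5, 254.2], [258.4, 254.2]]
1.06 [[365.9, 251.6], [259.0, 251.5]]
1.1 [[364.7, 246.7], [260.3, 246.6]]
1.15 [[363.2, 241.4], [261.9, 241.3]]
scene orange top row 0.0 cols 488 504
0.9 [[434.1, 212.7], [413.2, 214.8]]
1.0 [[433.0, 216.3], [412.2, 218.4]]
1.04 [[432.6, 217.8], [411.9, 219.9]]
1.06 [[432.4, 218.6], [411.8, 220.7]]
1.1 [[432.1, 220.2], [411.5, 222.2]]
1.15 [[431.7, 222.2], [411.2, 224.3]]
[-0.92680918  0.60170032  7.69221986]
```

```bash
python3 -m jog '[[[0.002,0.0,0,0,1],[0.003,0.0,0,0,1],[0.003,0,0,0,1]]]'
python3 ang.py|grep top; python3 chk.py 5 | head -1
```

```text
t: 5.3
tool_pos: [0.5654, 0.2053, 0.0478]
tool_rot: [-1.02, 1.315, 1.018]
contact_force: [-5.8, -1.8, 15.9]
opening: 0.0004
wrist orange top row 226.0 cols 257 366
scene orange top row 0.0 cols 489 504
[0.56535112 0.20526644 0.04778261] [-5.09 -1.66 15.16]
```

View pics/scene5.png

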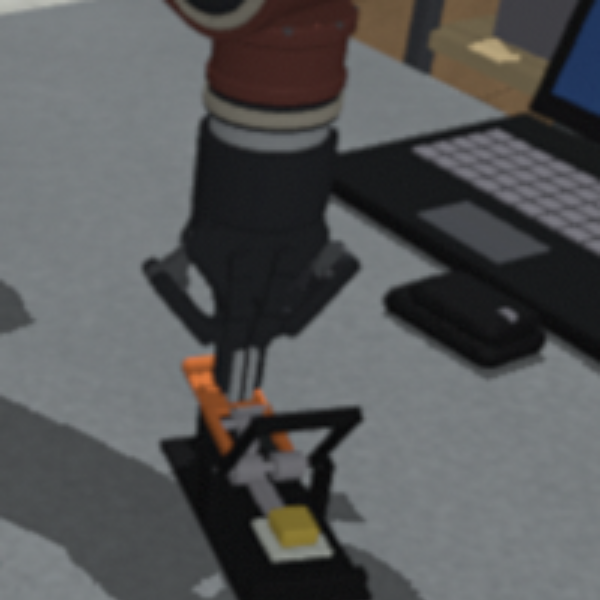

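View pics/wrist5.png

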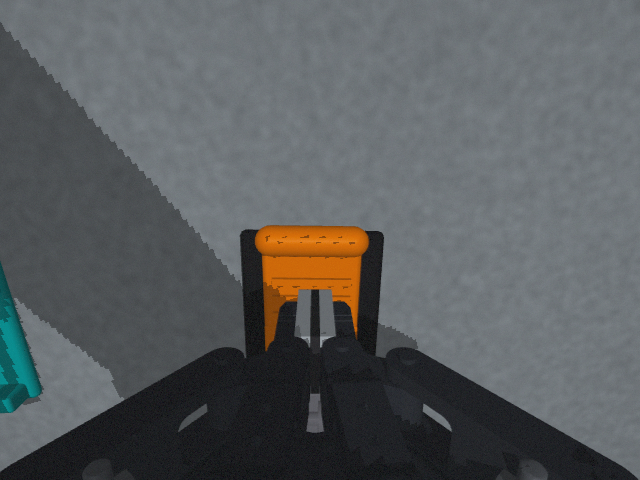

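The force doubled with no further motion, so the lever is at its stop, past the hook angle. I'm lifting straight up, slowly.

```bash
python3 -m jog '[[[-0.003,0.0,0,0,1],[-0.006,0.0,0,0,1],[-0.009,0,0,0,1],[-0.012,0,0,0,1],[-0.015,0,0,0,1],[-0.018,0,0,0,1]]]'
python3 ang.py|grep -E "top|1.04"; python3 chk.py 6 | head -1
```

```text
t: 6.1
tool_pos: [0.5644, 0.2051, 0.065]
tool_rot: [-1.019, 1.317, 1.019]
contact_force: [0.3, -0.7, -0.2]
opening: 0.0002
wrist orange top row 227.0 cols 260 364
1.04 [[361.7, 241.5], [264.7, 241.3]]
scene orange top row 0.0 cols 489 504
1.04 [[432.6, 217.8], [411.9, 219.9]]
[0.56520885 0.20531079 0.06588411] [ 0.43 -0.27 -0.38]
```

View pics/scene6.png

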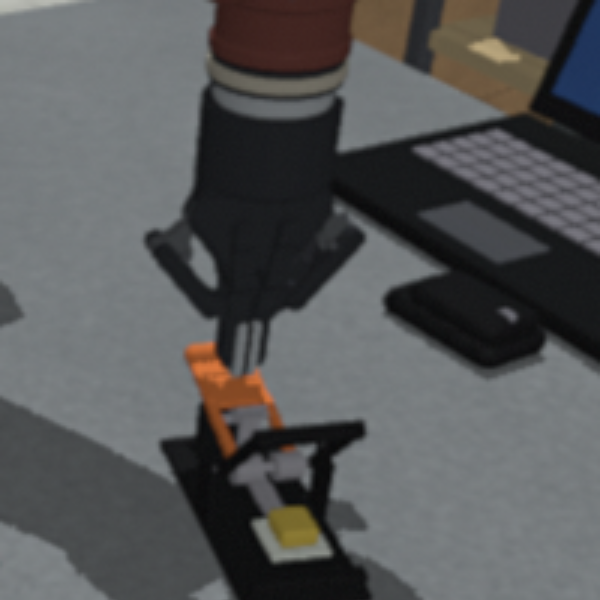

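View pics/wrist6.png

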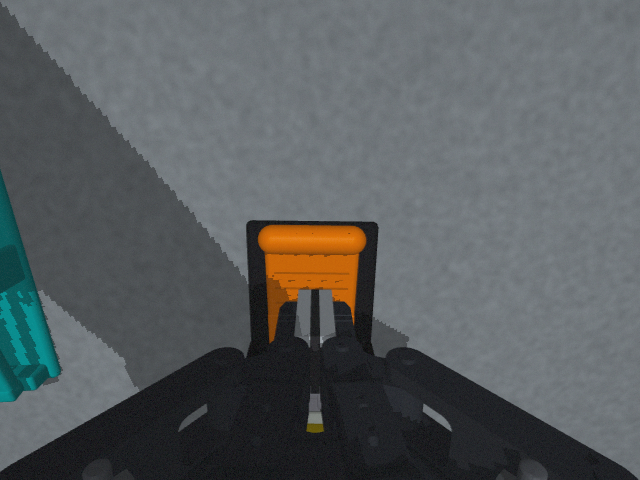

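Hooked: there's no contact force and the lever reads about 1.04. I'm retreating straight up, then taking a final look.

```bash
python3 -m jog '[[[-0.02,0,0,0,1],[-0.05,0,0,0,1],[-0.09,0,0,0,1],[-0.13,0,0,0,1],[-0.16,0,0,0,1],[-0.17,0,0,0,1],[-0.17,0,0,0,1],[-0.17,0,0,0,1],[-0.17,0,0,0,1],[-0.17,0,0,0,1]]]'
python3 ang.py|grep -E "top|1.04"
python3 - <<'E'
from station import imaging
import cv2
cv2.imwrite("pics/scene7.png",imaging.get_image("scene")["color"][:,:,::-1])
E
```

```text
t: 7.3
tool_pos: [0.5635, 0.2047, 0.2331]
tool_rot: [-1.019, 1.319, 1.02]
contact_force: [-0.4, -0.2, 0.4]
opening: 0.0002
wrist orange top row 169.0 cols 3 340
1.04 [[338.8, 176.9], [290.7, 176.8]]
scene orange top row 0.0 cols 488 504
1.04 [[432.6, 217.8], [411.9, 219.9]]
```

View pics/scene7.png

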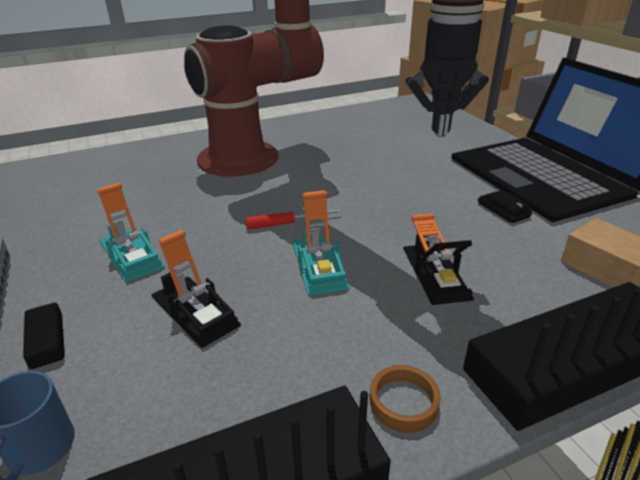

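The baited black trap is set: lever down at (425,217), jaw open at (455,250). The other three are untouched, with the spare's lever still up at (175,245).

```bash
python3 -c "
from station import ctrl;print(ctrl.finish_job())"
```

```text
the job is handed in; nothing more can be done
None
```

The black trap with the yellow bait is set, and the job was handed in at about 7.5 s. I drew its lever back with the closed fingertips until it met the stop, at about 16 N. Then I lifted straight off.

- **Trap stays set:** about 1.7 s after I began letting go, the scene picture still showed the lever down and the jaw open. The wrist picture matched the hooked position of about 1.04 rad to within a few pixels, and the contact force was about zero.
- **Other traps:** the empty black trap is still sprung, and both turquoise ones look untouched.
- **Checks that failed or disagreed:** my first press stopped just short of the hook, at about 1.0 rad, although the tool height suggested 1.08, so I pressed about 6 mm further. The automatic orange detection in the scene picture was useless because it picked up the boxes in the background, so I judged that view by eye.

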